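Check the trolley's brake lever

ROBOT

A 6-joint arm with a two-finger parallel gripper is mounted at the origin on a cart in front of the work surface, level with it; the furniture and walls round the work are solid. World frame = base frame: x ahead of the robot, y to its left, z up, the work surface at z = 0. Lengths are in m, angles in rad, forces in N, time in s.
With the tool pointing down it reaches from about 0.25 to 0.775 m from the base axis. Payload 4 kg.
Tool frame: the origin (TCP) lies between the finger pads; the fingertips stand 8 mm ahead of it and the grasp point (between the pads) lies 11 mm behind it; z points along the fingers, y is the direction in which the jaws open and shut (so a half turn about z gives the same grasp; the last joint's range is limited). The gripper opens to 85 mm and grips with 20 to 120 N. Pads are 22 mm wide; open, the fingers measure 114 mm over their backs; the gripper's body (76 mm by 85 mm) begins 54 mm behind the grasp point. The pads swing forward as they close: fully open they stand 13 mm farther back than shut.
Start: joints at [-1.32, 0.087, 1.371, -0, 1.684, -0.103], TCP at [0.191, -0.516, 0.239] pointing down, gripper open.
Joint ranges: [-3.1, 3.1], [-0.76, 2.03], [0.27, 2.55], [-1.08, 4.22], [0.17, 2.65], [-2.57, 2.57]. Speed limits (rad/s): [2.79, 2.79, 3.14, 3.14, 3.14, 3.14].

INTERFACE

Orientations are given as a rotation vector (axis times angle).
In Python, from rig import readout, optics, ticket gives the robot as it stands.
- The arm moves only by the tool servo_tool, never from a script. Its argument "targets" is a list of rows, each an object with "offset": the shift along the tool's x, y, z in cm, a list of three; "dr": the turn, a rotation vector about the tool's x, y, z in rad, a list of three. In form: [{"offset": [x, y, z], "dr": [ax, ay, az]}, ...]. A call has 1 to 8 rows; each row shifts and turns the commanded pose from where the row before left it, along the tool's axes as they then stand; what a row does not reach is not made up. A row lasts 1/12 s, in which the tool goes at most 41.7 mm and 7.16 degrees, less where a joint would pass 70% of its speed; a pose out of reach is approached as far as the arm can. A call is refused whole if a number of a shift passes 4.17 or a number of a turn 0.125, either way. A call with a gripper value outside its range is refused whole. "claw" is the opening, from 0 (shut) to 1 (fully open), set as the call begins (left out, the last holds). The fingers move at their own pace and stop on an object; the grip force is fixed at half the most. Time passes only in rows, so rows that do not move let the fingers close. It gives the time, the measured TCP pose, the force and the opening at its end, in the units of the state.
- readout.read_state(): the state, without advancing time (a new reading comes with each control period).
- optics.capture(name): name is "scene" or "top" or "wrist"; returns the picture (480x640x3 uint8, red, green, blue); there is no depth.
- optics.camera_info(name): a dict with "fx", "fy", "cx", "cy" (pixels), "distortion" ([k1, k2, p1, p2, k3] as OpenCV has them; the pictures are not rectified), "T" (4x4, takes a point from camera to world coordinates). Camera axes: x right, y up, looking along -z (the intrinsics and any distortion apply to the point x, -y, -z); pixel columns grow to the right and rows downward; lengths in m; the calibration is good to about 2 mm. A picture is of the moment at which its call begins: read the wrist's pose just before it. camera_info takes no time and is no camera call; for the wrist camera it gives the pose at the moment of the call.
- ticket.sign_off(): hands the job in, once; it reports no verdict.
Trained networks look in the newest picture that a camera, given by its name, has taken for a name from the list of things; names that differ only in an ending like _2 or _b are one class to them, and where a whole thing is asked for, a point or a joint stands for the part that bears it (a point fixed in the world has none). Each returns a list of dicts, best first, with "score" (0 to 1); they miss things now and then, are a little off and sometimes report something else, mostly with a low value. They report only what shows in the picture. A call takes as long as a camera call.
- optics.look_for(target, camera): "at" ([x, y, z] in m, in world coordinates, good to about 4 mm: the middle of the surface that is visible of it).
- optics.trace(target, camera): "pixels" (480x640 bool, what is visible of it).
- optics.tip_of(target, camera): "at" ([x, y, z] in m, in world coordinates, good to about 4 mm: a listed point, or the origin of a listed thing).
The state is a dict: "t": time; "qpos": joint angles; "qd": joint speeds; "tau": joint torques, N m; "eef_pos": TCP position; "ee_rot": TCP orientation; "wrist_force": force on the tool from outside, world axes, zero at the start; "ft_torque": the same for the moment, N m; "width": finger opening in m.
Only numpy, scipy, OpenCV 4.12 (cv2) and the standard library are available. Lean on these libraries where they do the work, as an engineer would, in place of code of your own. Each camera call takes 0.05 s, during which the arm holds its last target.

TASK

Check the brake lever of the stone trolley, the longer of the two hand levers clamped up on the worktop: push on the lever's outer side with the outside of the fingers until it stops firmly short of the bar, keep it there for a good second, take the fingers away so that it springs fully back out, then press it in to its stop again and finish while still holding it there. Do not force or pinch it, touch neither the bar nor the shorter lever, and leave the small things lying about where they are.

Things in the scene. Friction and masses are not known exactly. Their poses are not given: they have to be found in the camera images.
- brake_stand: Fixed bench stand with a level round bar, black ribbed rubber grip, and the longer lever on the bar's -x side (robot's side). Foot plate 100 x 90 mm, centre at y +55 mm; 26 mm post at y +60; the bar's other half hangs free to -y. Origin on the worktop under the bar's middle, z up, y along the bar. Turned up to 0.35 rad, left or right of the other stand. Highest point 137 mm over the worktop.
- brake_grip: The bar with its rubber grip on the brake stand: 31 mm thick, from y = -110 to +110 mm. Origin at the bar's middle on its axis, 115 mm above the worktop; y along the bar. Not to be touched.
- brake_lever (a joint): Swing of the longer lever on its upright pivot (x -36, y +68 mm from the stand's origin): 0 rad = fully out, where a spring returns it; 0.22 = against its stop, its end still about 25 mm short of the bar. Counter-clockwise from above as it is pressed. The spring takes about 2 N at the press point to start and 6 N just before the stop; the stop is firm.
- brake_outer: Outer side of the longer lever (aluminium, 150 mm from pivot to end, 18 mm high, 12 thick, 21 mm ball end). Origin = press point on it, 120 mm from the pivot, 115 mm above the worktop at mid-height (lever's top 124 mm). x level into the lever, square to it (press direction), y towards the pivot; turns with the lever. At rest turned 0.28 rad clockwise from the stand. Moves 26 mm to the stop.
- brake_inner: Inner side of the longer lever, the one that faces the bar; must not be touched. Origin in the middle of the blade, axes as for the outer side.
- latch_stand: The other bench stand, built in the same way with the same axes, turned up to 0.35 rad, but carrying the shorter lever; to be left alone. Origin on the worktop under its bar's middle.
- latch_lever (a joint): Swing of the shorter lever (85 mm long) on the other stand: 0 rad = out, 0.22 rad = in; stays at 0.
- oak_block_2: Loose small oak block 50 x 72 x 36 mm lying under the free half of the brake stand's bar; bystander. Origin under its middle.
- brass_weight: Loose brass paper weight with a knob, 42 mm across, 59 mm high, standing by the free half of the shorter lever's bar; bystander. Origin under its middle.
- loupe: Loose brass loupe, 39 mm across, 33 mm high, on the worktop on the robot's side of the stands; bystander. Origin under its middle.

How it is judged:
On the way, in this order (a step that is already met when the one before it is completed fails the run):
1. the longer lever is pressed in to its stop by the fingers and kept there (value of joint brake_lever above 0.2 rad and contact force between the fingers and brake_outer above 1.5 N), for 0.7 s.
2. the fingers are off it and it has sprung fully back out (value of joint brake_lever below 0.02 rad and contact force between the fingers and brake_outer below 0.3 N), for 0.2 s.
3. it is pressed in to its stop a second time (all of step 1), for 0.3 s.
At the end, for the whole second after the job is handed in: The longer lever is held still at its stop (joint above 0.20 of 0.22 rad) by the fingers pressing its outer side with more than 1.5 N, the shorter lever is out (below 0.03 rad), and the oak block, brass weight and loupe lie within 20 mm of where they were (all of step 3 and velocity of joint brake_lever below 0.05 rad/s and value of joint latch_lever below 0.03 rad and distance of each of oak_block_2, brass_weight, loupe from where it was at the start of the episode below 0.02 m); the arm keeps its last pose, push and grip.
It fails at once if the longer lever is forced (more than 45 N) (contact force between anything else and brake_outer above 45 N).
It fails at once if the longer lever is pinched or hooked: its inner side is touched with more than 2 N (contact force between anything else and brake_inner above 2 N).
It fails at once if the bar beside the longer lever is touched with more than 3 N (contact force between anything else and brake_grip above 3 N).
It fails at once if the other stand or its shorter lever is touched by the robot with more than 3 N, or that lever is pressed (contact force between any of the fingers, the arm and latch_stand above 3 N or value of joint latch_lever above 0.05 rad).
It fails at once if a bystander is pushed or lifted more than 20 mm away (distance of any of oak_block_2, brass_weight, loupe from where it was at the start of the episode above 0.02 m).
It also fails if it takes over 38 s, if anything falls off the work surface, if the arm or the gripper's body presses on something with over 40 N, if the wrist force passes 120 N, or if a joint passes its speed limit or range.

## Working session

There is one attempt and no reset: what is moved stays moved. The work goes in short steps, Python scripts to look and compute and a tool call to move; the robot and the scene stay as the last step left them, time stands still between calls to the robot, and variables do not carry over. Pictures are saved under pics/ and viewed, and the job is handed in when it is done.

Besides the shell and the picture viewer there is one more tool, called after "Call:" as name([rows], argument=value, ...), one row to a line, values as JSON. servo_tool: Moves the arm, as the interface text tells. Its arguments: {"type":"object","properties":{"targets":{"type":"array"},"claw":{"type":"number"}},"required":["targets"]}

```bash
mkdir -p pics; python3 - <<'E'
from rig import readout, optics
import cv2
s=readout.read_state(); print({k:(v if not hasattr(v,'round') else v) for k,v in s.items()})
for c in ["scene","top"]:
    im=optics.capture(c); cv2.imwrite(f"pics/{c}0.png",im[:,:,::-1])
    for t in ["brake_outer","brake_stand","brake_grip","latch_stand","loupe","brass_weight","oak_block_2","brake_lever"]:
        try: print(c,t,[(([round(float(x),3) for x in d['at']]),round(float(d['score']),2)) for d in optics.tip_of(t,c)][:3])
        except Exception as e: print(c,t,e)
E
```

```text
{'t': 0.0, 'qpos': array([-1.32007008e+00,  8.79872758e-02,  1.37228681e+00,  1.73429008e-05,
        1.68361123e+00, -1.03119270e-01]), 'qd': array([-7.57286937e-04,  2.21482881e-05, -3.64802650e-04, -1.78067214e-03,
        2.01418859e-03,  5.17033451e-04]), 'tau': array([-3.88859653e-04, -3.51869774e+01, -3.13267815e+01, -3.70738999e-04,
        1.08373276e-02, -4.70628891e-06]), 'eef_pos': array([ 0.19044779, -0.51545186,  0.23810496]), 'ee_rot': array([-3.09029972e+00, -5.52524438e-01,  2.38374910e-04]), 'wrist_force': array([ 0.28249548, -0.21641076, -0.02583681]), 'ft_torque': array([0.02460036, 0.02597702, 0.00942566]), 'width': 0.08551750529766664}
scene brake_outer [([0.535, 0.107, 0.118], 0.6)]
scene brake_stand [([0.614, 0.152, -0.004], 0.96)]
scene brake_grip [([0.612, 0.151, 0.119], 0.84), ([0.64, 0.084, -0.001], 0.36)]
scene latch_stand [([0.597, -0.157, 0.002], 0.8)]
scene loupe [([0.378, 0.063, 0.001], 0.98), ([0.597, -0.158, 0.004], 0.43)]
scene brass_weight [([0.594, -0.228, -0.001], 0.84)]
scene oak_block_2 []
scene brake_lever it knows: brake_grip, brake_inner, brake_outer, brake_stand, brass_weight, latch_stand, loupe, oak_block
top brake_outer [([0.533, 0.106, 0.118], 0.58)]
top brake_stand [([0.612, 0.149, 0.001], 0.65)]
top brake_grip [([0.614, 0.15, 0.113], 0.74)]
top latch_stand [([0.595, -0.165, -0.001], 0.78)]
top loupe [([0.38, 0.062, 0.001], 0.57)]
top brass_weight [([0.591, -0.229, -0.002], 0.52)]
top oak_block_2 [([0.637, 0.083, 0.0], 0.55), ([0.379, 0.063, 0.001], 0.36)]
top brake_lever it knows: brake_grip, brake_inner, brake_outer, brake_stand, brass_weight, latch_stand, loupe, oak_block
```

View pics/scene0.png

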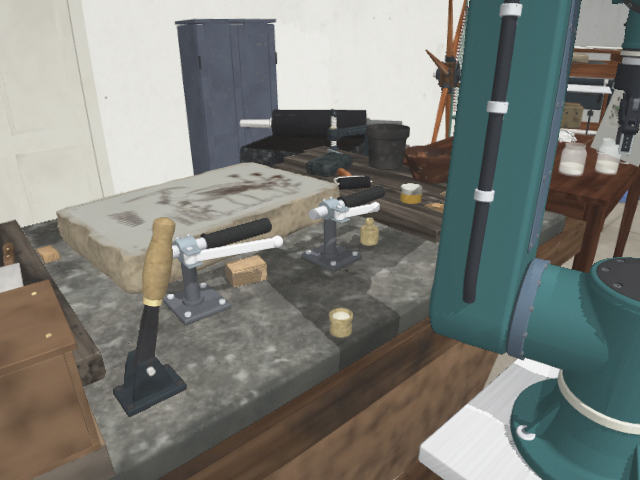

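View pics/top0.png

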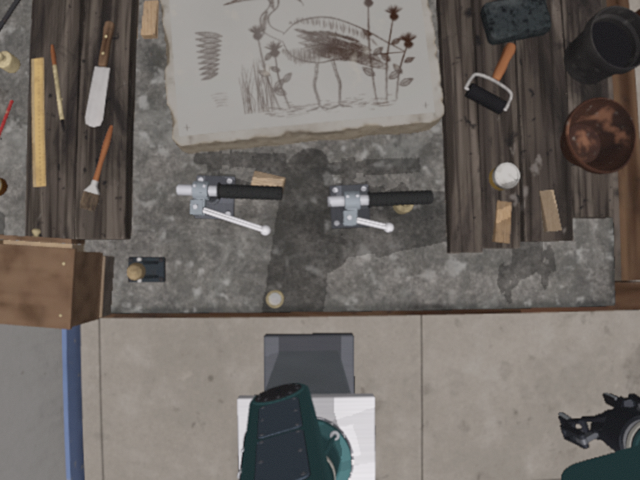

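The brake stand is on the left, at about px (230,190) in the top picture. Its lever runs from px (198,210) to a ball end at (266,230). The shorter lever is on the right at px (370,200) and the loupe is at (274,298). Next I refine the lever line from traces.

```bash
cat > h.py <<'E'
import numpy as np, cv2
from scipy.spatial.transform import Rotation as R
from rig import readout, optics
def ray(cam,px,z,ci=None):
    ci=ci or optics.camera_info(cam); K=np.array([[ci['fx'],0,ci['cx']],[0,ci['fy'],ci['cy']],[0,0,1]],float)
    u=cv2.undistortPoints(np.array(px,float).reshape(-1,1,2),K,np.array(ci['distortion'],float)).reshape(-1,2)
    d=np.c_[u[:,0],-u[:,1],-np.ones(len(u))]; T=np.array(ci['T']); d=d@T[:3,:3].T; o=T[:3,3]
    return o+d*((z-o[2])/d[:,2])[:,None]
def line(P):
    P=P[:,:2]; c=np.median(P,0)
    vx,vy,x,y=cv2.fitLine(P.astype(np.float32),cv2.DIST_HUBER,0,.01,.01).ravel()
    if vy>0: vx,vy=-vx,-vy
    return np.array([x,y]),np.arctan2(vx,-vy)  # heading from -y toward +x
def tool(target,heading,n=None):
    s=readout.read_state(); p=s['eef_pos']; Rt=R.from_rotvec(s['ee_rot'])
    want=R.from_matrix(np.array([[np.cos(heading),np.sin(heading),0],[np.sin(heading),-np.cos(heading),0],[0,0,-1.]]))
    print("t",s['t'],"p",p.round(4),"q",s['qpos'].round(2),"F",s['wrist_force'].round(2))
    print("offset cm tool",(Rt.inv().apply(np.array(target)-p)*100).round(2),"dr",(Rt.inv()*want).as_rotvec().round(3))
E
python3 - <<'E'
from h import *
im=optics.capture("top")
for t,z in [("brake_outer",.124),("brake_grip",.128)]:
    for d in optics.trace(t,"top")[:2]:
        m=d['pixels']; ys,xs=np.nonzero(m); P=ray("top",np.c_[xs,ys],z)
        print(t,round(d['score'],2),len(xs),xs.min(),xs.max(),ys.min(),ys.max(),line(P),P[:,:2].min(0),P[:,:2].max(0))
print(ray("top",[[266,230]],.115))
ci=optics.camera_info("wrist"); s=readout.read_state()
Rt=R.from_rotvec(s['ee_rot']); T=np.array(ci['T']); print("cam in tool",Rt.inv().apply(T[:3,3]-s['eef_pos']),Rt.inv().apply(T[:3,2]))
tool([.45,.08,.239],-.22)
cv2.imwrite("pics/top_crop.png",cv2.resize(im[160:260,150:310,::-1],None,fx=5,fy=5,interpolation=cv2.INTER_CUBIC))
E
```

```text
brake_outer 0.55 314 202 269 209 234 (array([0.54553086, 0.12867035], dtype=float32), np.float32(-0.31957257)) [0.52134135 0.06962906] [0.57413422 0.20722034]
brake_grip 0.62 1163 177 281 183 199 (array([0.6092828 , 0.13256086], dtype=float32), np.float32(-0.05207677)) [0.59239808 0.04419177] [0.6267931  0.25803117]
[[0.53010628 0.07669898 0.115     ]]
cam in tool [ 0.07240055  0.00025935 -0.13498332] [ 2.85976211e-01  2.22511138e-04 -9.58236692e-01]
t 0.95 p [ 0.1905 -0.5159  0.2393] q [-1.32  0.09  1.37 -0.    1.68 -0.1 ] F [-0.07  0.34 -0.22]
offset cm tool [ 4.499e+01 -4.691e+01  3.000e-02] dr [0.    0.    0.574]
```

View pics/top_crop.png

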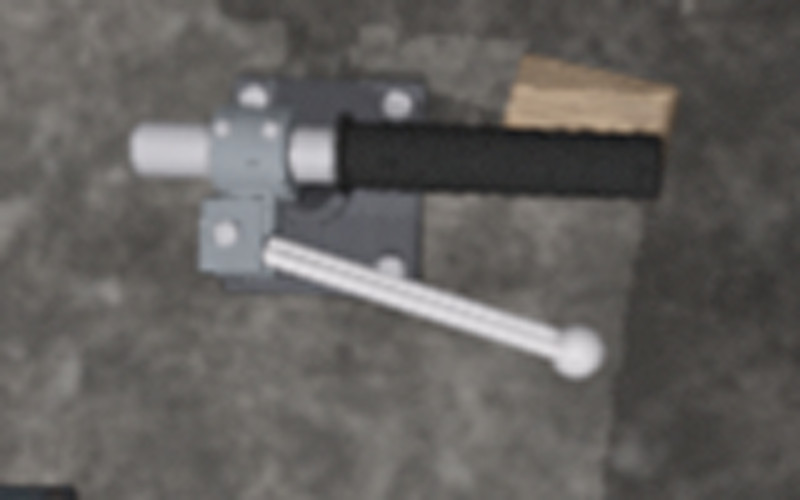

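Call:
servo_tool([
  {"offset": [1, -1, 0], "dr": [0, 0, 0]},
  {"offset": [2, -2.1, 0], "dr": [0, 0, 0]},
  {"offset": [2, -2.1, 0], "dr": [0, 0, 0]},
  {"offset": [2, -2.1, 0], "dr": [0, 0, 0]},
  {"offset": [2, -2.1, 0], "dr": [0, 0, 0]},
  {"offset": [2, -2.1, 0], "dr": [0, 0, 0]},
  {"offset": [2, -2.1, 0], "dr": [0, 0, 0]},
  {"offset": [2, -2.1, 0], "dr": [0, 0, 0]},
], claw=0)

```text
t: 1.62
eef_pos: [0.2772, -0.3145, 0.2394]
ee_rot: [3.092, 0.553, 0.001]
wrist_force: [-0.8, 0.3, 0.3]
width: 0.0
```

Call:
servo_tool([
  {"offset": [2, -2.1, 0], "dr": [0, 0, 0]},
  {"offset": [2, -2.1, 0], "dr": [0, 0, 0]},
  {"offset": [2, -2.1, 0], "dr": [0, 0, 0]},
  {"offset": [2, -2.1, 0], "dr": [0, 0, 0]},
  {"offset": [2, -2.1, 0], "dr": [0, 0, 0]},
  {"offset": [2, -2.1, 0], "dr": [0, 0, 0]},
  {"offset": [2, -2.1, 0], "dr": [0, 0, 0]},
  {"offset": [2, -2.1, 0], "dr": [0, 0, 0]},
])

```text
t: 2.28
eef_pos: [0.3686, -0.1015, 0.2395]
ee_rot: [3.092, 0.553, 0.001]
wrist_force: [0.9, -0.2, 0.1]
width: -0.0001
```

Call:
servo_tool([
  {"offset": [2, -2.1, 0], "dr": [0, 0, 0]},
  {"offset": [2, -2.1, 0], "dr": [0, 0, 0]},
  {"offset": [2, -2.1, 0], "dr": [0, 0, 0]},
  {"offset": [2, -2.1, 0], "dr": [0, 0, 0]},
  {"offset": [2, -2.1, 0], "dr": [0, 0, 0]},
  {"offset": [2, -2.1, 0], "dr": [0, 0, 0]},
  {"offset": [2, -2.1, 0], "dr": [0, 0, 0]},
  {"offset": [1, -1, 0], "dr": [0, 0, 0]},
])

```text
t: 2.95
eef_pos: [0.4549, 0.0989, 0.2392]
ee_rot: [-3.09, -0.558, -0.0]
wrist_force: [0.4, -0.3, 0.1]
width: -0.0
```

Call:
servo_tool([
  {"offset": [0, 0, 0], "dr": [0, 0, 0.08]},
  {"offset": [0, 0, 0], "dr": [0, 0, 0.1]},
  {"offset": [0, 0, 0], "dr": [0, 0, 0.1]},
  {"offset": [0, 0, 0], "dr": [0, 0, 0.1]},
  {"offset": [0, 0, 0], "dr": [0, 0, 0.1]},
  {"offset": [0, 0, 0], "dr": [0, 0, 0.02]},
  {"offset": [0, 0, 0], "dr": [0, 0, 0]},
  {"offset": [0, 0, 0], "dr": [0, 0, 0]},
])

```text
t: 3.62
eef_pos: [0.4547, 0.0958, 0.2394]
ee_rot: [-3.133, 0.226, -0.0]
wrist_force: [0.0, 0.1, -0.1]
width: -0.0002
```

```bash
python3 - <<'E'
from h import *
tool([.48,.112,.111],-.15)
im=optics.capture("wrist"); cv2.imwrite("pics/w1.png",im[:,:,::-1])
for t in ["brake_outer","brake_grip","brake_stand"]:
    print(t,[(d['at'],d['score']) for d in optics.tip_of(t,"wrist")][:2])
im=optics.capture("scene"); cv2.imwrite("pics/s1.png",im[:,:,::-1])
print(readout.read_state()['width'])
E
```

```text
t 3.6167 p [0.4547 0.0958 0.2394] q [ 0.09 -0.1   1.56  0.    1.69  1.8 ] F [ 0.04  0.11 -0.14]
offset cm tool [ 2.27 -1.96 12.84] dr [-0.    -0.     0.006]
brake_outer [([0.5381, 0.1092, 0.1156], 0.6)]
brake_grip []
brake_stand [([0.6135, 0.1509, 0.0005], 0.58)]
-8.80205856162589e-05
```

View pics/w1.png

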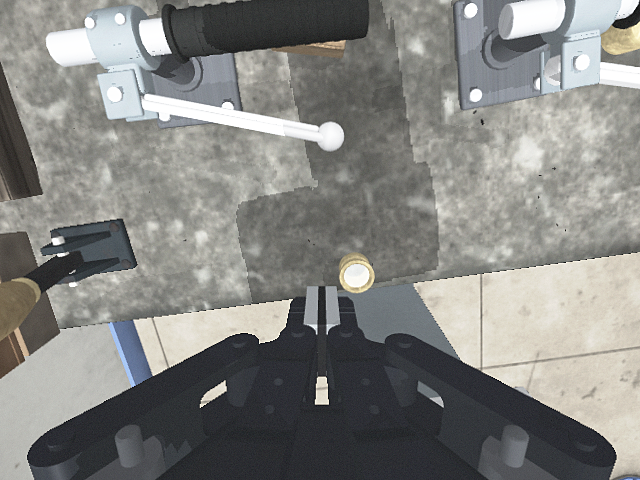

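View pics/s1.png

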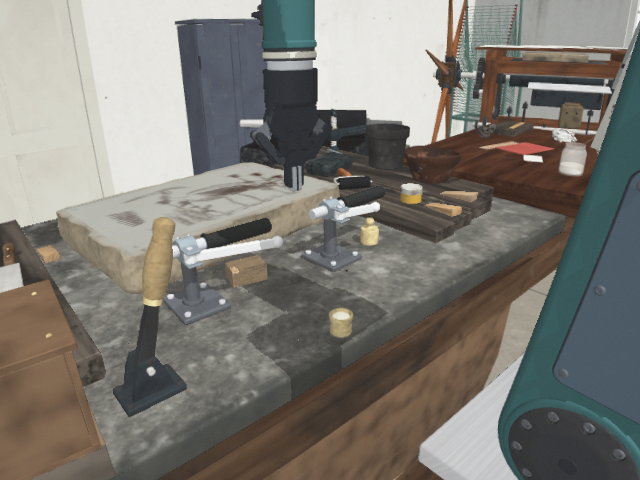

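The wrist view shows the lever blade from px (145,100) to the ball at (330,136). The closed fingers are at (322,300), and nothing lies between them and the lever. I descend on the lever's outer side.

Call:
servo_tool([
  {"offset": [0.5, -0.5, 2], "dr": [0, 0, 0]},
  {"offset": [0.5, -0.5, 2.5], "dr": [0, 0, 0]},
  {"offset": [0.5, -0.5, 2.5], "dr": [0, 0, 0]},
  {"offset": [0.5, -0.3, 2.5], "dr": [0, 0, 0]},
  {"offset": [0.5, 0, 2.2], "dr": [0, 0, 0]},
  {"offset": [0.3, 0, 1.1], "dr": [0, 0, 0]},
  {"offset": [0, 0, 0], "dr": [0, 0, 0]},
  {"offset": [0, 0, 0], "dr": [0, 0, 0]},
])

```text
t: 4.53
eef_pos: [0.4854, 0.1092, 0.1113]
ee_rot: [3.133, -0.23, -0.001]
wrist_force: [-0.7, -1.2, 0.8]
width: -0.0001
```

```bash
python3 - <<'E'
from h import *
tool([.524,.109,.111],-.15)
im=optics.capture("wrist"); cv2.imwrite("pics/w2.png",im[:,:,::-1])
for t in ["brake_outer"]:
    print(t,[(d['at'],d['score']) for d in optics.tip_of(t,"wrist")][:2])
im=optics.capture("scene"); cv2.imwrite("pics/s2.png",im[:,:,::-1])
E
```

```text
t 4.5333 p [0.4854 0.1092 0.1113] q [ 0.11  0.03  1.69 -0.    1.42  1.82] F [-0.66 -1.22  0.78]
offset cm tool [ 3.83 -0.54  0.03] dr [0.    0.001 0.004]
brake_outer [([0.5369, 0.1073, 0.1184], 0.68)]
```

View pics/w2.png

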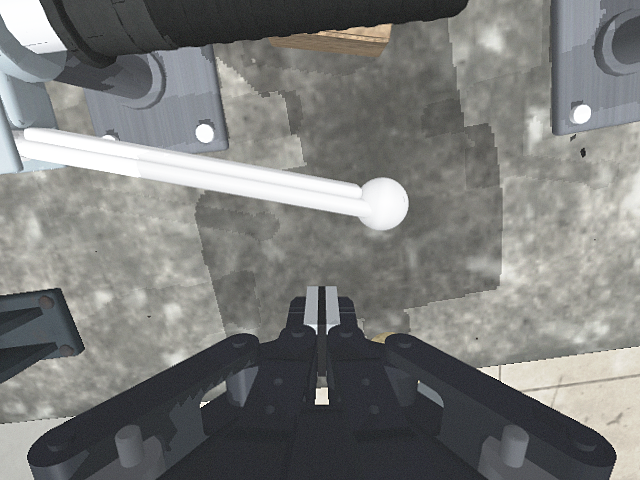

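View pics/s2.png

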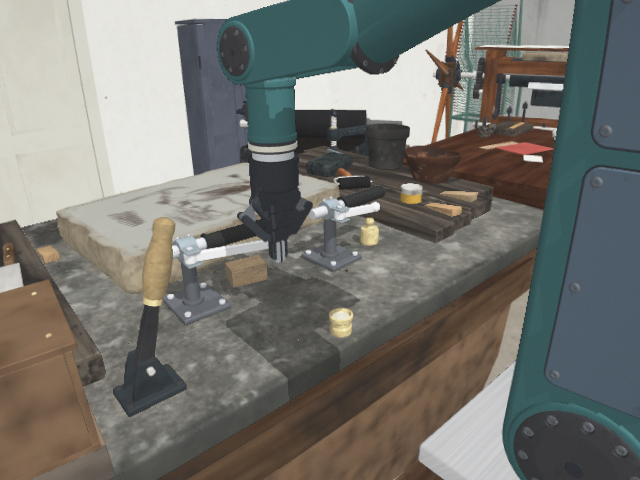

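The wrist view shows the fingers at px (322,300), heading for the blade but with their right edge close to the ball (left edge at about px 357). I shift about 8 mm toward the pivot while approaching.

Call:
servo_tool([
  {"offset": [0, -0.4, 0], "dr": [0, 0, 0]},
  {"offset": [0.5, -0.4, 0], "dr": [0, 0, 0]},
  {"offset": [0.7, 0, 0], "dr": [0, 0, 0]},
  {"offset": [0.7, 0, 0], "dr": [0, 0, 0]},
  {"offset": [0.6, 0, 0], "dr": [0, 0, 0]},
  {"offset": [0.3, 0, 0], "dr": [0, 0, 0]},
  {"offset": [0, 0, 0], "dr": [0, 0, 0]},
  {"offset": [0, 0, 0], "dr": [0, 0, 0]},
])

```text
t: 5.35
eef_pos: [0.5143, 0.1129, 0.111]
ee_rot: [3.133, -0.23, -0.001]
wrist_force: [-0.3, 0.1, -0.1]
width: -0.0001
```

Call:
servo_tool([
  {"offset": [0.2, 0, 0], "dr": [0, 0, 0]},
  {"offset": [0.2, 0, 0], "dr": [0, 0, 0]},
  {"offset": [0.2, 0, 0], "dr": [0, 0, 0]},
  {"offset": [0.2, 0, 0], "dr": [0, 0, 0]},
  {"offset": [0.2, 0, 0], "dr": [0, 0, 0]},
  {"offset": [0, 0, 0], "dr": [0, 0, 0]},
  {"offset": [0, 0, 0], "dr": [0, 0, 0]},
  {"offset": [0, 0, 0], "dr": [0, 0, 0]},
])

```text
t: 6.02
eef_pos: [0.524, 0.1117, 0.1112]
ee_rot: [3.133, -0.229, -0.0]
wrist_force: [-0.8, 0.3, 0.5]
width: 0.0001
```

```bash
python3 - <<'E'
from h import *
tool([.55,.112,.111],-.15)
im=optics.capture("wrist"); cv2.imwrite("pics/w3.png",im[:,:,::-1])
E
```

```text
t 6.0167 p [0.524  0.1117 0.1112] q [ 0.1   0.12  1.6  -0.    1.43  1.82] F [-0.8   0.33  0.54]
offset cm tool [ 2.56 -0.41  0.02] dr [0.    0.    0.004]
```

View pics/w3.png

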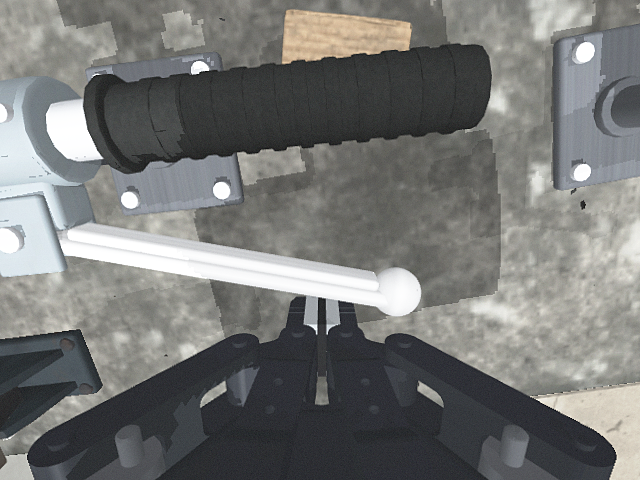

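The fingers are at the blade, near contact, well left of the ball (px 398,292) and well below the bar. I press slowly.

Call:
servo_tool([
  {"offset": [0.2, 0, 0], "dr": [0, 0, 0]},
  {"offset": [0.2, 0, 0], "dr": [0, 0, 0]},
  {"offset": [0.2, 0, 0], "dr": [0, 0, 0]},
  {"offset": [0.2, 0, 0], "dr": [0, 0, 0]},
  {"offset": [0.2, 0, 0], "dr": [0, 0, 0]},
  {"offset": [0.2, 0, 0], "dr": [0, 0, 0]},
  {"offset": [0.2, 0, 0], "dr": [0, 0, 0]},
  {"offset": [0, 0, 0], "dr": [0, 0, 0]},
])

```text
t: 6.73
eef_pos: [0.538, 0.1093, 0.111]
ee_rot: [3.133, -0.23, -0.001]
wrist_force: [-4.2, -1.2, 0.9]
width: 0.0002
```

Call:
servo_tool([
  {"offset": [0.15, 0, 0], "dr": [0, 0, 0]},
  {"offset": [0.15, 0, 0], "dr": [0, 0, 0]},
  {"offset": [0.1, 0, 0], "dr": [0, 0, 0]},
  {"offset": [0.1, 0, 0], "dr": [0, 0, 0]},
  {"offset": [0.1, 0, 0], "dr": [0, 0, 0]},
  {"offset": [0.1, 0, 0], "dr": [0, 0, 0]},
  {"offset": [0, 0, 0], "dr": [0, 0, 0]},
  {"offset": [0, 0, 0], "dr": [0, 0, 0]},
])

```text
t: 7.4
eef_pos: [0.5443, 0.1081, 0.111]
ee_rot: [3.132, -0.23, -0.003]
wrist_force: [-5.3, -1.5, 1.2]
width: 0.0006
```

Call:
servo_tool([
  {"offset": [0.1, 0, 0], "dr": [0, 0, 0]},
  {"offset": [0.1, 0, 0], "dr": [0, 0, 0]},
  {"offset": [0.1, 0, 0], "dr": [0, 0, 0]},
  {"offset": [0, 0, 0], "dr": [0, 0, 0]},
  {"offset": [0, 0, 0], "dr": [0, 0, 0]},
])

```text
t: 7.82
eef_pos: [0.547, 0.1077, 0.111]
ee_rot: [3.132, -0.229, -0.004]
wrist_force: [-6.5, -2.1, 0.9]
width: 0.0005
```

Call:
servo_tool([
  {"offset": [0.1, 0, 0], "dr": [0, 0, 0]},
  {"offset": [0.1, 0, 0], "dr": [0, 0, 0]},
  {"offset": [0, 0, 0], "dr": [0, 0, 0]},
  {"offset": [0, 0, 0], "dr": [0, 0, 0]},
])

```text
t: 8.15
eef_pos: [0.5488, 0.1074, 0.111]
ee_rot: [3.132, -0.229, -0.004]
wrist_force: [-5.8, -2.3, 2.1]
width: -0.0004
```

Call:
servo_tool([
  {"offset": [0.1, 0, 0], "dr": [0, 0, 0]},
  {"offset": [0, 0, 0], "dr": [0, 0, 0]},
  {"offset": [0, 0, 0], "dr": [0, 0, 0]},
])

```text
t: 8.4
eef_pos: [0.5497, 0.1072, 0.111]
ee_rot: [3.132, -0.229, -0.005]
wrist_force: [-7.1, -3.0, 2.2]
width: 0.0003
```

Call:
servo_tool([
  {"offset": [0.1, 0, 0], "dr": [0, 0, 0]},
  {"offset": [0, 0, 0], "dr": [0, 0, 0]},
  {"offset": [0, 0, 0], "dr": [0, 0, 0]},
])

```text
t: 8.65
eef_pos: [0.5505, 0.1071, 0.111]
ee_rot: [3.132, -0.229, -0.005]
wrist_force: [-6.9, -2.2, 1.3]
width: -0.0
```

```bash
python3 - <<'E'
from h import *
tool([.55,.112,.111],-.15)
im=optics.capture("wrist"); cv2.imwrite("pics/w4.png",im[:,:,::-1])
m=optics.trace("brake_outer","wrist")
for d in m[:1]:
    ys,xs=np.nonzero(d['pixels']); print(d['score'],line(ray("wrist",np.c_[xs,ys],.122)))
im=optics.capture("top")
for t,z in [("brake_outer",.124),("brake_grip",.128)]:
    for d in optics.trace(t,"top")[:1]:
        ys,xs=np.nonzero(d['pixels']); print(t,d['score'],line(ray("top",np.c_[xs,ys],z)))
E
```

```text
t 8.65 p [0.5505 0.1071 0.111 ] q [ 0.09  0.17  1.53 -0.    1.44  1.81] F [-6.94 -2.23  1.34]
offset cm tool [-0.12 -0.48 -0.  ] dr [0.002 0.003 0.004]
0.62 (array([0.57053417, 0.15895273], dtype=float32), np.float32(-0.082712725))
brake_grip 0.71 (array([0.6068752 , 0.05913904], dtype=float32), np.float32(-0.651966))
```

View pics/w4.png

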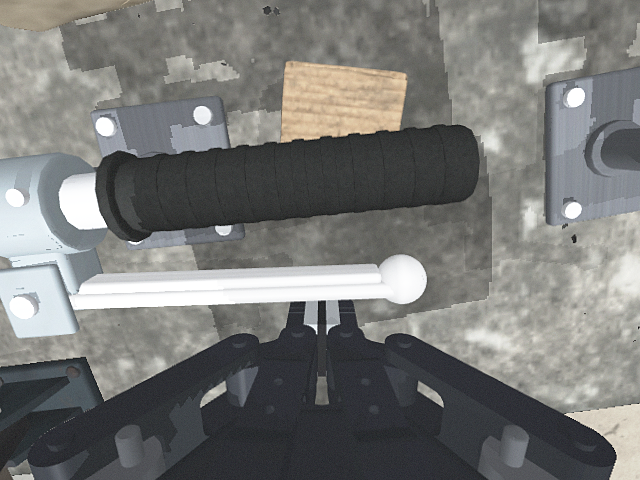

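The lever (blade px (80,290) to ball (402,279)) is nearly parallel to the bar, with a clear gap left. The force has not jumped yet, so I creep on.

Call:
servo_tool([
  {"offset": [0.1, 0, 0], "dr": [0, 0, 0]},
  {"offset": [0, 0, 0], "dr": [0, 0, 0]},
  {"offset": [0, 0, 0], "dr": [0, 0, 0]},
])

```text
t: 9.15
eef_pos: [0.5505, 0.1071, 0.1109]
ee_rot: [3.132, -0.229, -0.009]
wrist_force: [-10.4, -3.0, 3.1]
width: -0.0001
```

Call:
servo_tool([
  {"offset": [0.1, 0, 0], "dr": [0, 0, 0]},
  {"offset": [0, 0, 0], "dr": [0, 0, 0]},
  {"offset": [0, 0, 0], "dr": [0, 0, 0]},
])

```text
t: 9.4
eef_pos: [0.5506, 0.1071, 0.1109]
ee_rot: [3.132, -0.229, -0.013]
wrist_force: [-13.0, -2.7, 5.6]
width: 0.0
```

The position has stalled at x = 0.5505 while the force rises, so this is the firm stop, at about 13 N. I hold for 1.3 s, then retract.

Call:
servo_tool([
  {"offset": [0, 0, 0], "dr": [0, 0, 0]},
  {"offset": [0, 0, 0], "dr": [0, 0, 0]},
  {"offset": [0, 0, 0], "dr": [0, 0, 0]},
  {"offset": [0, 0, 0], "dr": [0, 0, 0]},
  {"offset": [0, 0, 0], "dr": [0, 0, 0]},
  {"offset": [0, 0, 0], "dr": [0, 0, 0]},
  {"offset": [0, 0, 0], "dr": [0, 0, 0]},
  {"offset": [0, 0, 0], "dr": [0, 0, 0]},
])

```text
t: 10.07
eef_pos: [0.5506, 0.1071, 0.111]
ee_rot: [3.132, -0.229, -0.013]
wrist_force: [-11.7, -3.1, 5.1]
width: 0.0003
```

Call:
servo_tool([
  {"offset": [0, 0, 0], "dr": [0, 0, 0]},
  {"offset": [0, 0, 0], "dr": [0, 0, 0]},
  {"offset": [0, 0, 0], "dr": [0, 0, 0]},
  {"offset": [0, 0, 0], "dr": [0, 0, 0]},
  {"offset": [0, 0, 0], "dr": [0, 0, 0]},
  {"offset": [0, 0, 0], "dr": [0, 0, 0]},
  {"offset": [0, 0, 0], "dr": [0, 0, 0]},
  {"offset": [0, 0, 0], "dr": [0, 0, 0]},
])

```text
t: 10.73
eef_pos: [0.5506, 0.1071, 0.1109]
ee_rot: [3.132, -0.229, -0.013]
wrist_force: [-12.4, -2.4, 5.7]
width: -0.0002
```

Call:
servo_tool([
  {"offset": [-0.3, 0, 0], "dr": [0, 0, 0]},
  {"offset": [-0.6, 0, 0], "dr": [0, 0, 0]},
  {"offset": [-0.8, 0, 0], "dr": [0, 0, 0]},
  {"offset": [-0.8, 0, 0], "dr": [0, 0, 0]},
  {"offset": [-0.8, 0, 0], "dr": [0, 0, 0]},
  {"offset": [-0.8, 0, 0], "dr": [0, 0, 0]},
  {"offset": [-0.3, 0, 0], "dr": [0, 0, 0]},
  {"offset": [0, 0, 0], "dr": [0, 0, 0]},
])

```text
t: 11.4
eef_pos: [0.5103, 0.1138, 0.1119]
ee_rot: [-3.133, 0.229, -0.003]
wrist_force: [-0.3, -0.1, -0.2]
width: -0.0
```

Call:
servo_tool([
  {"offset": [0, 0, 0], "dr": [0, 0, 0]},
  {"offset": [0, 0, 0], "dr": [0, 0, 0]},
  {"offset": [0, 0, 0], "dr": [0, 0, 0]},
  {"offset": [0, 0, 0], "dr": [0, 0, 0]},
  {"offset": [0, 0, 0], "dr": [0, 0, 0]},
  {"offset": [0, 0, 0], "dr": [0, 0, 0]},
  {"offset": [0, 0, 0], "dr": [0, 0, 0]},
  {"offset": [0, 0, 0], "dr": [0, 0, 0]},
])

```text
t: 12.07
eef_pos: [0.5104, 0.1137, 0.1112]
ee_rot: [3.133, -0.23, -0.0]
wrist_force: [0.1, 0.1, -1.5]
width: -0.0002
```

```bash
python3 - <<'E'
from h import *
tool([.55,.107,.111],-.15)
im=optics.capture("wrist"); cv2.imwrite("pics/w5.png",im[:,:,::-1])
for d in optics.trace("brake_outer","wrist")[:1]:
    ys,xs=np.nonzero(d['pixels']); print(d['score'],line(ray("wrist",np.c_[xs,ys],.122)))
E
```

```text
t 12.0667 p [0.5104 0.1137 0.1112] q [ 0.11  0.09  1.63 -0.    1.43  1.83] F [ 0.08  0.07 -1.47]
offset cm tool [4.02 0.08 0.02] dr [0.    0.    0.004]
0.56 (array([0.5521368 , 0.14596397], dtype=float32), np.float32(-0.31886718))
```

View pics/w5.png

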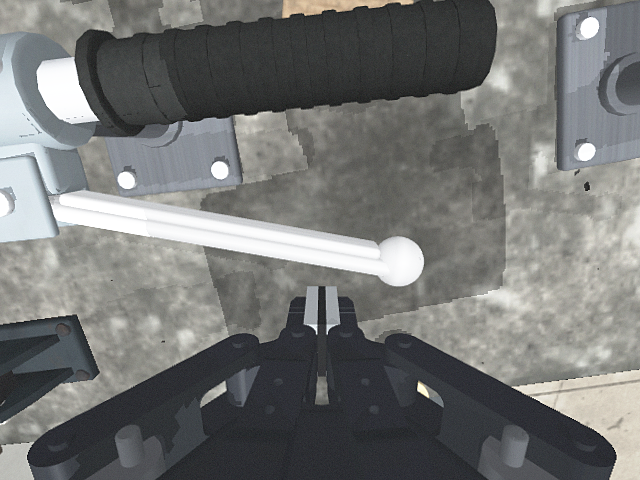

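The lever has sprung back out (fitted angle −0.319, the same as at rest) and there is a clear gap to the fingers. The second press goes to the same commanded point.

Call:
servo_tool([
  {"offset": [0.4, 0, 0], "dr": [0, 0, 0]},
  {"offset": [0.5, 0, 0], "dr": [0, 0, 0]},
  {"offset": [0.4, 0, 0], "dr": [0, 0, 0]},
  {"offset": [0.3, 0, 0], "dr": [0, 0, 0]},
  {"offset": [0.3, 0, 0], "dr": [0, 0, 0]},
  {"offset": [0.3, 0, 0], "dr": [0, 0, 0]},
  {"offset": [0.3, 0, 0], "dr": [0, 0, 0]},
  {"offset": [0.3, 0, 0], "dr": [0, 0, 0]},
])

```text
t: 12.83
eef_pos: [0.5375, 0.1092, 0.1109]
ee_rot: [3.132, -0.23, -0.003]
wrist_force: [-4.9, -1.4, 0.9]
width: 0.0001
```

Call:
servo_tool([
  {"offset": [0.3, 0, 0], "dr": [0, 0, 0]},
  {"offset": [0.3, 0, 0], "dr": [0, 0, 0]},
  {"offset": [0.2, 0, 0], "dr": [0, 0, 0]},
  {"offset": [0.2, 0, 0], "dr": [0, 0, 0]},
  {"offset": [0.2, 0, 0], "dr": [0, 0, 0]},
  {"offset": [0.1, 0, 0], "dr": [0, 0, 0]},
  {"offset": [0, 0, 0], "dr": [0, 0, 0]},
  {"offset": [0, 0, 0], "dr": [0, 0, 0]},
])

```text
t: 13.5
eef_pos: [0.5497, 0.1071, 0.1109]
ee_rot: [3.132, -0.229, -0.005]
wrist_force: [-6.1, -2.4, 1.6]
width: -0.0006
```

Call:
servo_tool([
  {"offset": [0.1, 0, 0], "dr": [0, 0, 0]},
  {"offset": [0.1, 0, 0], "dr": [0, 0, 0]},
  {"offset": [0.1, 0, 0], "dr": [0, 0, 0]},
  {"offset": [0, 0, 0], "dr": [0, 0, 0]},
  {"offset": [0, 0, 0], "dr": [0, 0, 0]},
  {"offset": [0, 0, 0], "dr": [0, 0, 0]},
  {"offset": [0, 0, 0], "dr": [0, 0, 0]},
  {"offset": [0, 0, 0], "dr": [0, 0, 0]},
])

```text
t: 14.17
eef_pos: [0.5506, 0.107, 0.1108]
ee_rot: [3.131, -0.229, -0.013]
wrist_force: [-12.2, -3.1, 4.7]
width: 0.0001
```

Call:
servo_tool([
  {"offset": [0, 0, 0], "dr": [0, 0, 0]},
  {"offset": [0, 0, 0], "dr": [0, 0, 0]},
  {"offset": [0, 0, 0], "dr": [0, 0, 0]},
  {"offset": [0, 0, 0], "dr": [0, 0, 0]},
  {"offset": [0, 0, 0], "dr": [0, 0, 0]},
  {"offset": [0, 0, 0], "dr": [0, 0, 0]},
  {"offset": [0, 0, 0], "dr": [0, 0, 0]},
  {"offset": [0, 0, 0], "dr": [0, 0, 0]},
])

```text
t: 14.83
eef_pos: [0.5506, 0.107, 0.1108]
ee_rot: [3.131, -0.229, -0.013]
wrist_force: [-12.1, -2.7, 4.8]
width: 0.0001
```

```bash
python3 - <<'E'
from h import *
tool([.55,.107,.111],-.15)
im=optics.capture("wrist"); cv2.imwrite("pics/w6.png",im[:,:,::-1])
for d in optics.trace("brake_outer","wrist")[:1]:
    ys,xs=np.nonzero(d['pixels']); print(d['score'],line(ray("wrist",np.c_[xs,ys],.122)))
im=optics.capture("scene"); cv2.imwrite("pics/s6.png",im[:,:,::-1])
for t in ["loupe","brass_weight","oak_block_2"]: print(t,[(d['at'],d['score']) for d in optics.tip_of(t,"scene")][:1])
E
```

```text
t 14.8333 p [0.5506 0.107  0.1108] q [ 0.09  0.18  1.53 -0.    1.44  1.81] F [-12.14  -2.74   4.81]
offset cm tool [-0.05  0.01 -0.02] dr [0.002 0.008 0.004]
0.69 (array([0.5665801 , 0.11048977], dtype=float32), np.float32(-0.08881921))
loupe [([0.3801, 0.0655, 0.0014], 0.94)]
brass_weight [([0.5883, -0.2249, 0.0008], 0.78)]
oak_block_2 [([0.6409, 0.084, 0.0016], 0.6)]
```

View pics/w6.png

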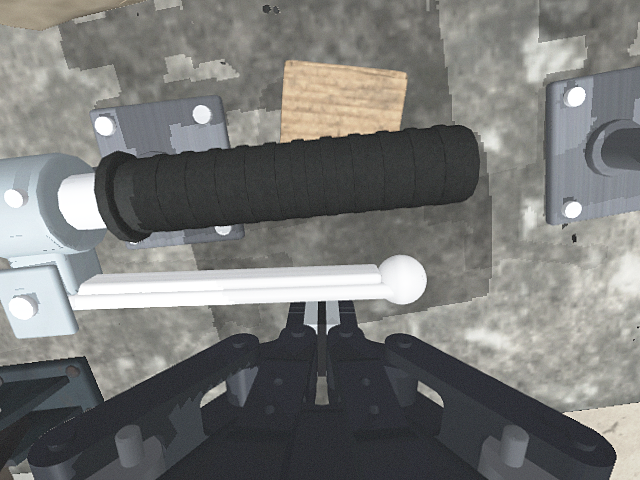

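The lever is at its stop again: ball at px (402,279), the same as in the first press, with about 12 N and the gap to the bar clear. The loose things have not moved beyond measuring error. I hand in.

```bash
python3 -c "
from rig import ticket; print(ticket.sign_off())"
```

```text
the job is handed in; nothing more can be done
None
```

The brake lever check is done and handed in at about 15 s of the 38 s allowed; the sign-off gives no verdict.

- **First press:** I pressed the longer lever's outer side with the closed fingers until it stopped firmly. The tool stalled at x = 0.5506 m while the force rose to about 13 N, and I held it there for more than 1.3 s.
- **Release:** I backed off 4 cm. The wrist picture showed the lever fully back out, at the same fitted angle as before I touched it (−0.32 rad), with no contact force.
- **Second press:** I pressed it to the same stop again and handed in while holding it steady at about 12 N.

**Last checks:**
- The picture shows a clear gap between the lever and the bar, and none between fingers and bar was closed.
- The loupe, brass weight and oak block were each found within about 6 mm of their first readings, close to the detector's own error of about 4 mm.
- The fitted swing was about 0.23 rad against the stated 0.22, within measuring error.
- One check failed: with the lever pressed the first time, the top camera was blocked by the arm. It did not find the lever and gave a wrong bar angle, so I relied on the wrist camera and the force reading.
- I did not measure the shorter lever after the presses; the fingers never went near it.

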